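# Refill the print-head magazine and hold up the long head for a nozzle check

## Task

Get the printer's tool magazine ready: first put the two spare print heads from the bench into the two empty pockets of the magazine, upright and fully seated. Then draw the one long head out of its pocket, turn it over on its side to about level so that the nozzle in its lower end can be looked at, and keep it in the gripper, still, with its middle more than 20 cm above the bench: finish while holding it there. Leave the heads already in their pockets and everything else on the bench as they are.

Things in the scene. Friction and masses are not known exactly. Their poses are not given: they have to be found in the camera images.
- rack: the magazine's plywood base plate, 100 mm (its x) by 350 mm (its y) and 10 mm thick, fixed to the bench; origin at the centre of its underside. The five pocket blocks stand on it in one row along its y axis, 66 mm apart
- pocket_a: one of the five alike plywood pocket blocks of the magazine, 52 x 52 x 45 mm, fixed, with a round upright hole in the middle of its top, 26 mm in diameter, 32 mm deep, with a 4 mm chamfer at the mouth; origin at the centre of its underside (on the base plate, 10 mm above the bench), so its top is 45 mm above the origin. Which block stands where in the row, and which hold a head, must be seen: two are empty
- pocket_b: one of the five alike plywood pocket blocks of the magazine, 52 x 52 x 45 mm, fixed, with a round upright hole in the middle of its top, 26 mm in diameter, 32 mm deep, with a 4 mm chamfer at the mouth; origin at the centre of its underside (on the base plate, 10 mm above the bench), so its top is 45 mm above the origin. Which block stands where in the row, and which hold a head, must be seen: two are empty
- pocket_c: one of the five alike plywood pocket blocks of the magazine, 52 x 52 x 45 mm, fixed, with a round upright hole in the middle of its top, 26 mm in diameter, 32 mm deep, with a 4 mm chamfer at the mouth; origin at the centre of its underside (on the base plate, 10 mm above the bench), so its top is 45 mm above the origin. Which block stands where in the row, and which hold a head, must be seen: two are empty
- pocket_d: one of the five alike plywood pocket blocks of the magazine, 52 x 52 x 45 mm, fixed, with a round upright hole in the middle of its top, 26 mm in diameter, 32 mm deep, with a 4 mm chamfer at the mouth; origin at the centre of its underside (on the base plate, 10 mm above the bench), so its top is 45 mm above the origin. Which block stands where in the row, and which hold a head, must be seen: two are empty
- pocket_e: one of the five alike plywood pocket blocks of the magazine, 52 x 52 x 45 mm, fixed, with a round upright hole in the middle of its top, 26 mm in diameter, 32 mm deep, with a 4 mm chamfer at the mouth; origin at the centre of its underside (on the base plate, 10 mm above the bench), so its top is 45 mm above the origin. Which block stands where in the row, and which hold a head, must be seen: two are empty
- head_1: one of four alike short print heads, 78 mm long, about 110 g: black stem 22 mm dia, 28 mm long, flat end with flush nozzle; collar 36 mm dia, 6 mm high; above it the finned body to grip, 29 mm dia, 44 mm long. Origin: centre of the stem's lower end, z towards the fins. Two are seated (collar on the block's top, origin 17 mm above the block's origin), two spares stand on the bench
- head_2: one of four alike short print heads, 78 mm long, about 110 g: black stem 22 mm dia, 28 mm long, flat end with flush nozzle; collar 36 mm dia, 6 mm high; above it the finned body to grip, 29 mm dia, 44 mm long. Origin: centre of the stem's lower end, z towards the fins. Two are seated (collar on the block's top, origin 17 mm above the block's origin), two spares stand on the bench
- head_3: one of four alike short print heads, 78 mm long, about 110 g: black stem 22 mm dia, 28 mm long, flat end with flush nozzle; collar 36 mm dia, 6 mm high; above it the finned body to grip, 29 mm dia, 44 mm long. Origin: centre of the stem's lower end, z towards the fins. Two are seated (collar on the block's top, origin 17 mm above the block's origin), two spares stand on the bench
- head_4: one of four alike short print heads, 78 mm long, about 110 g: black stem 22 mm dia, 28 mm long, flat end with flush nozzle; collar 36 mm dia, 6 mm high; above it the finned body to grip, 29 mm dia, 44 mm long. Origin: centre of the stem's lower end, z towards the fins. Two are seated (collar on the block's top, origin 17 mm above the block's origin), two spares stand on the bench
- long_head: the one long print head, 110 mm long, about 170 g, made like the short ones (same stem and collar) but with a finned body 76 mm long, 29 mm in diameter; it stands in a pocket, 32 mm taller than the short heads beside it. Origin at the centre of the stem's lower end, z along the head towards the finned end
- long_mid (a point): the middle of the long head: on its axis, 55 mm from the stem's lower end
- bearing: bystander: plain steel bearing ring, 26 mm across, 9 mm high; origin in its underside
- wrench: bystander: steel wrench 140 mm long, lying flat; origin in its underside
- bracket: bystander: small L-shaped plywood bracket, 50 x 35 x 25 mm high; origin in its underside
- wire_spool: bystander: small spool of steel wire lying flat, 56 mm across, 32 mm high; origin in its underside
- jar: bystander: clear plastic jar with black lid, 60 mm across, 75 mm high; origin in its underside
- driver: bystander: screwdriver 170 mm long, lying flat; origin in its underside
- belt_pulley: bystander: small aluminium ring pulley, 28 mm across, 16 mm high; origin in its underside
Mind the look-alikes: they are no part of the job. What is shaped like the long_head but purple is not meant. What is shaped like the head_4 but green is not meant.

How it is judged:
By the outcome, as a careful person would: the job done as asked, in the order asked, and still so for the second after the job is handed in, while the arm keeps its last pose, push and grip.
It also fails if it takes over 67 s, if anything falls off the work surface, if the arm or the gripper's body presses on something with over 40 N, if the wrist force passes 120 N, or if a joint passes its speed limit or range.

## Robot

A 7-joint arm with a two-finger parallel gripper is mounted at the origin on the work surface. World frame = base frame: x ahead of the robot, y to its left, z up, the work surface at z = 0. Lengths are in m, angles in rad, forces in N, time in s.
With the tool pointing down it reaches from about 0.4 to 0.85 m from the base axis. Payload 10.4 kg.
Tool frame: the origin (TCP) lies between the finger pads; the fingertips stand 25 mm ahead of it and the grasp point (between the pads) lies 6 mm ahead of it; x points along the fingers, y is the direction in which the jaws open and shut, and the axes are right-handed (so a half turn about x gives the same grasp; the last joint's range is limited). The gripper opens to 87 mm and grips with 3 to 60 N. Pads are 19 mm wide; open, the fingers measure 117 mm over their backs; the gripper's body (75 mm by 190 mm) begins 51 mm behind the grasp point.
Start: joints at [1.118, 0.332, -0.065, 1.46, 0.022, 1.35, -0.088], TCP at [0.26, -0.568, 0.217] pointing down, gripper open.
Joint ranges: [-2.6, 2.6], [-0.5, 2.12], [-1.47, 1.34], [0.16, 2.42], [-1.27, 4.41], [0.06, 2.06], [-2.6, 2.6]. Speed limits (rad/s): [2.22, 2.22, 2.79, 2.79, 3.14, 3.14, 3.14].

## Interface

Orientations are given as a unit quaternion [x, y, z, w].
In Python, from bench import r gives the robot as it stands.
- The arm moves only by the shell command python3 -m pendant 'ROWS' [FORCE]. ROWS is JSON, a list of rows, each an object with "translation": the shift along the world's x, y, z in cm, a list of three; "angular": the turn, a rotation vector about the world's x, y, z in degrees, a list of three; "hand": the opening, from -1 (shut) to 1 (fully open). In form: [{"translation": [dx, dy, dz], "angular": [wx, wy, wz], "hand": hand}, ...]. A call has 1 to 20 rows; each row shifts and turns the commanded pose from where the row before left it; what a row does not reach is not made up. A row lasts 1/10 s, in which the tool goes at most 50 mm and 8.59 degrees, less where a joint would pass 70% of its speed; a pose out of reach is approached as far as the arm can. A call is refused whole if a number of a shift passes 5 or a number of a turn 8.59, either way. A call with a gripper value outside its range is refused whole. The fingers move at their own pace and stop on an object; FORCE is the grip in N (left out, the last holds). Time passes only in rows, so rows that do not move let the fingers close. It gives the time, the measured TCP pose, the force and the opening at its end, in the units of the state.
- r.read_state(): the state, without advancing time (a new reading comes with each control period).
- r.camera(name): name is "scene" or "top" or "wrist"; returns the picture (420x560x3 uint8, red, green, blue); there is no depth.
- r.camera_info(name): a dict with "fx", "fy", "cx", "cy" (pixels), "distortion" ([k1, k2, p1, p2, k3] as OpenCV has them; the pictures are not rectified), "rvec" (rotation vector, rad) and "tvec" (3), from world to camera coordinates, as OpenCV has them; the wrist camera has in their place "mount" (4x4, takes a point from camera to tool coordinates, whose origin is the TCP and whose axes are the tool frame's). Camera axes: x right, y down, z forward; pixel columns grow to the right and rows downward; lengths in m; the calibration is good to about 2 mm. A picture is of the moment at which its call begins: read the wrist's pose just before it. camera_info takes no time and is no camera call.
- r.close_job(): hands the job in, once; it reports no verdict.
Trained networks look in the newest picture that a camera, given by its name, has taken for a name from the list of things; names that differ only in an ending like _2 or _b are one class to them, and where a whole thing is asked for, a point or a joint stands for the part that bears it (a point fixed in the world has none). Each returns a list of dicts, best first, with "confidence" (0 to 1); they miss things now and then, are a little off and sometimes report something else, mostly with a low value. They report only what shows in the picture. A call takes as long as a camera call. They do not tell look-alikes from the thing itself.
- r.find_in(camera, name): "point" ([row, column] in pixels, amid what is visible of it).
- r.mark_of(camera, name): "point" ([row, column] in pixels: a listed point, or the origin of a listed thing).
The state is a dict: "time": time; "joint_positions": joint angles; "joint_vel": joint speeds; "joint_torque": joint torques, N m; "ee_pos": TCP position; "eef_rot": TCP orientation; "ft_force": force on the tool from outside, world axes, zero at the start; "torque": the same for the moment, N m; "width": finger opening in m.
Only numpy, scipy, OpenCV 4.12 (cv2) and the standard library are available. Lean on these libraries where they do the work, as an engineer would, in place of code of your own. Each camera call takes 0.05 s, during which the arm holds its last target.

## Working session

There is one attempt and no reset: what is moved stays moved. The work goes in short steps, Python scripts to look and compute and a shell command to move; the robot and the scene stay as the last step left them, time stands still between calls to the robot, and variables do not carry over. Pictures are saved under pics/ and viewed, and the job is handed in when it is done.

```bash
ls; mkdir -p pics; python3 - <<'E'
from bench import r
import cv2
s=r.read_state();print(s)
for n in("scene","top","wrist"):
    cv2.imwrite(f"pics/{n}0.png",r.camera(n)[:,:,::-1]);print(n,r.camera_info(n))
E
```

```text
pics
{'time': 0.0, 'joint_positions': array([ 1.11841056,  0.33291062, -0.06472547,  1.4609613 ,  0.0216118 ,
        1.34990374, -0.08850309]), 'joint_vel': array([-0.00105685,  0.00025021,  0.0018907 ,  0.00100643,  0.00192118,
        0.00017292,  0.00151776]), 'joint_torque': array([-2.47465186e-05, -6.23259401e+01,  2.48768163e-02, -3.89905179e+01,
       -6.14116271e-02,  3.97936371e-02,  1.55025564e-04]), 'ee_pos': array([ 0.26025571, -0.56778563,  0.21582028]), 'eef_rot': array([-0.69070226, -0.15130842,  0.69097615, -0.15029341]), 'ft_force': array([ 0.43543721,  0.05316566, -0.63095026]), 'torque': array([ 0.01205421, -0.01697474, -0.03155021]), 'width': 0.0872174287541368}
scene {'fx': 407.2225165539515, 'fy': 407.2225165539515, 'cx': 276.8243160331336, 'cy': 207.71920564555123, 'distortion': array([-0.10914123,  0.        ,  0.        ,  0.        ,  0.        ]), 'rvec': array([ 0.87583006,  2.34522769, -1.30598822]), 'tvec': array([ 0.42855906, -0.13340193,  1.37263193])}
top {'fx': 403.8255741787695, 'fy': 403.8255741787695, 'cx': 271.2036218796301, 'cy': 209.76453015532323, 'distortion': array([0.00065955, 0.        , 0.        , 0.        , 0.        ]), 'rvec': array([ 2.17616942, -2.17896734,  0.07073522]), 'tvec': array([-0.01033394,  0.55611965,  1.05545838])}
wrist {'fx': 308.25086965054265, 'fy': 308.25086965054265, 'cx': 280.09549018337526, 'cy': 212.24080519073604, 'distortion': array([-0.00993775,  0.        ,  0.        ,  0.        ,  0.        ]), 'mount': array([[ 6.73462111e-05, -2.77370749e-01,  9.60762959e-01,
        -1.69022488e-01],
       [ 9.99999829e-01,  5.76305991e-04,  9.62820476e-05,
         7.03030226e-04],
       [-5.80399272e-04,  9.60762788e-01,  2.77370741e-01,
        -7.58054599e-02],
       [ 0.00000000e+00,  0.00000000e+00,  0.00000000e+00,
         1.00000000e+00]])}
```

View pics/scene0.png

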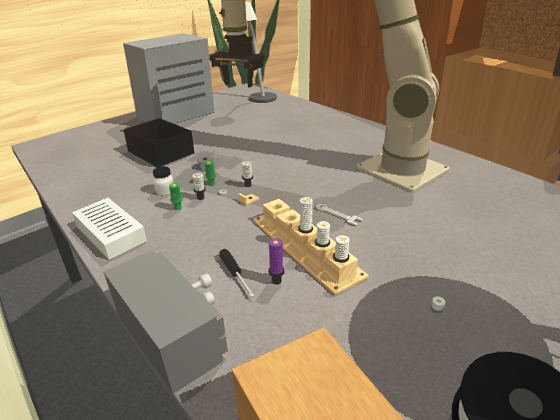

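View pics/top0.png

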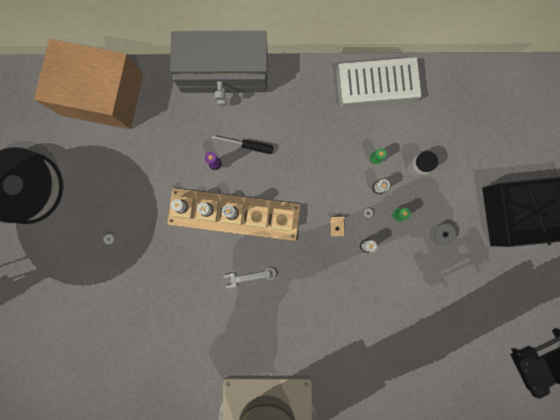

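View pics/wrist0.png

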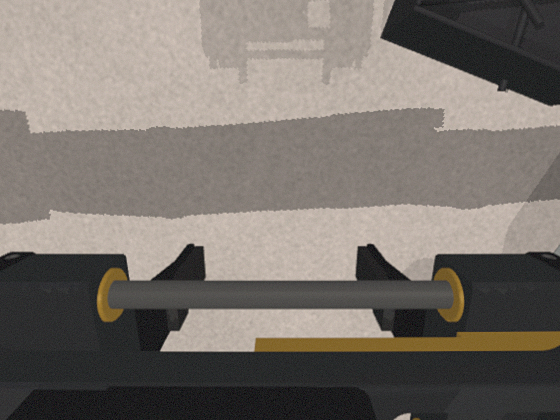

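The top view (up = +x, right = −y) shows two white spares at columns/rows (382,185) and (370,246). The green look-alikes are at (379,156) and (403,214), and the purple one is at (213,160). In the rack, short heads sit at (180,206) and (205,209), the long head is at (230,212), and the empty pockets are at (257,216) and (282,219).

```bash
cat > h.py <<'E'
from bench import r
import numpy as np, cv2
from scipy.spatial.transform import Rotation as R
def cam(n,s=None):
    i=r.camera_info(n);K=np.array([[i['fx'],0,i['cx']],[0,i['fy'],i['cy']],[0,0,1.]]);d=np.array(i['distortion'])
    if n=='wrist':
        s=s or r.read_state();T=np.eye(4);T[:3,:3]=R.from_quat(s['eef_rot']).as_matrix();T[:3,3]=s['ee_pos']
        M=np.linalg.inv(T@np.array(i['mount']));return K,d,M[:3,:3],M[:3,3]
    return K,d,cv2.Rodrigues(np.array(i['rvec']))[0],np.array(i['tvec'])
def ray(n,rc,s=None):
    K,d,Rm,t=cam(n,s);p=cv2.undistortPoints(np.array([[[rc[1],rc[0]]]],float),K,d)[0,0]
    return -Rm.T@t, Rm.T@np.array([p[0],p[1],1])
def onz(n,rc,z,s=None):
    c,v=ray(n,rc,s);return c+v*(z-c[2])/v[2]
def proj(n,P,s=None):
    K,d,Rm,t=cam(n,s);return cv2.projectPoints(np.atleast_2d(np.array(P,float)),cv2.Rodrigues(Rm)[0],t,K,d)[0][:,0]
E
python3 - <<'E'
from h import *
for n in("top","scene"):
    r.camera(n)
    for w,zo,zf in(("head_1",0,.045),("pocket_a",.01,.055),("long_head",.027,.1),("rack",0,.01)):
        a=r.mark_of(n,w)
        for x in a: print(n,w,round(x['confidence'],2),np.round(x['point'],1),np.round(onz(n,x['point'],zo),4))
E
python3 - <<'E'
from h import *
im=r.camera("top");c=cv2.resize(im[170:260,150:430],None,fx=2.85,fy=2.85,interpolation=cv2.INTER_CUBIC)
cv2.imwrite("pics/topz.png",c[:,:,::-1])
E
```

```text
top head_1 0.76 [160.  373.7] [ 0.6938 -0.2914  0.    ]
top head_1 0.66 [210.1 207.7] [0.5571 0.1621 0.    ]
top head_1 0.65 [206.  180.5] [0.5684 0.2365 0.    ]
top head_1 0.64 [214. 398.] [ 0.5456 -0.354   0.    ]
top head_1 0.61 [192.5 375.5] [ 0.6043 -0.2945  0.    ]
top head_1 0.59 [249.  364.2] [ 0.4514 -0.261   0.    ]
top pocket_a 0.92 [219.8 282.7] [ 0.5298 -0.0418  0.01  ]
top pocket_a 0.87 [214.9 255.8] [0.5432 0.0305 0.01  ]
top pocket_a 0.61 [211.1 236.6] [0.5535 0.0823 0.01  ]
top pocket_a 0.51 [204.5 185.3] [0.5716 0.2212 0.01  ]
top pocket_a 0.5 [213.6 212.2] [0.5468 0.1481 0.01  ]
top long_head 0.63 [211.1 237.8] [0.5522 0.0775 0.027 ]
top long_head 0.5 [161.9 214.7] [0.6845 0.1402 0.027 ]
top rack 0.73 [208.3 207.3] [0.562  0.1632 0.    ]
top rack 0.62 [214.8 234.8] [0.5441 0.0881 0.    ]
scene head_1 0.92 [268.3 341.5] [0.5397 0.2071 0.    ]
scene head_1 0.85 [209.9 180.8] [ 0.6949 -0.2754  0.    ]
scene head_1 0.66 [249.9 322.3] [0.5233 0.1284 0.    ]
scene head_1 0.63 [197.4 199.8] [ 0.6159 -0.2995  0.    ]
scene head_1 0.55 [186.2 247.1] [ 0.4671 -0.2577  0.    ]
scene head_1 0.48 [180.6 209.7] [ 0.5351 -0.371   0.    ]
scene pocket_a 0.95 [256.2 322.6] [0.5496 0.1545 0.01  ]
scene pocket_a 0.82 [272.9 339. ] [0.565  0.2214 0.01  ]
scene pocket_a 0.77 [243.4 307.7] [0.541  0.0943 0.01  ]
scene pocket_a 0.64 [232.8 287.9] [0.5477 0.0275 0.01  ]
scene pocket_a 0.57 [218.4 280.3] [ 0.5185 -0.0366  0.01  ]
scene long_head 0.92 [237.3 303.9] [0.5465 0.086  0.027 ]
scene long_head 0.76 [282.3 278.3] [0.6995 0.1675 0.027 ]
scene rack 0.77 [246.  307.4] [0.5398 0.0923 0.    ]
scene rack 0.46 [167.1 208. ] [ 0.486  -0.4598  0.    ]
```

View pics/topz.png

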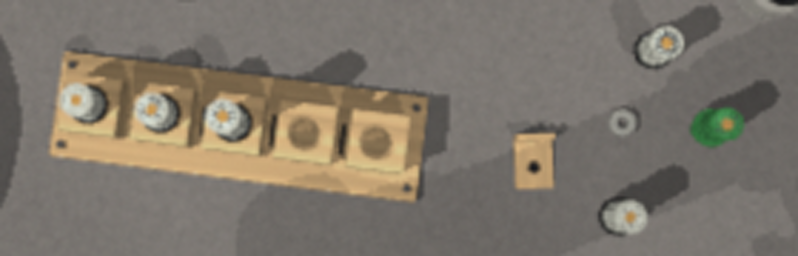

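```bash
python3 - <<'E'
from h import *
f=lambda u,v:(170+(v+.5)/2.85-.5,150+(u+.5)/2.85-.5)
print("spares",[np.round(onz("top",f(*p),.078),4) for p in((667,43),(630,216))])
for p,z in(((84,102),.105),((155,110),.105),((229,118),.137),((305,133),.055),((377,143),.055)):
    print(np.round(onz("top",f(*p),z),4))
c=np.array([onz("top",f(*p),.01) for p in((66,52),(427,95),(418,201),(52,156))]);print(np.round(c,4),c.mean(0))
d=c[0]-c[1]+c[3]-c[2];print(np.degrees(np.arctan2(d[1],d[0])),np.linalg.norm(d)/2)
E
```

```text
spares [array([ 0.6147, -0.2962,  0.078 ]), array([ 0.4618, -0.2605,  0.078 ])]
[0.5607 0.215  0.105 ]
[0.5537 0.1534 0.105 ]
[0.5443 0.0857 0.137 ]
[0.5366 0.026  0.055 ]
[ 0.5274 -0.0391  0.055 ]
[[ 0.6168  0.2557  0.01  ]
 [ 0.5751 -0.0872  0.01  ]
 [ 0.4751 -0.0781  0.01  ]
 [ 0.5179  0.2673  0.01  ]] [0.5462148  0.08942218 0.01      ]
83.0071387421663 0.34674677150664046
```

```bash
python3 - <<'E'
from h import *
s=r.read_state();Q=R.from_quat(s['eef_rot']);print(np.round(Q.as_matrix(),3))
# target: x down, y perpendicular to rack row
for y in((.9925,-.122,0),(-.9925,.122,0)):
    x=np.array([0,0,-1.]);y=np.array(y)/np.linalg.norm(y);T=R.from_matrix(np.c_[x,y,np.cross(x,y)])
    print(np.degrees((T*Q.inv()).as_rotvec()))
E
```

```text
[[ 0.     0.417 -0.909]
 [-0.    -0.909 -0.417]
 [-1.     0.    -0.   ]]
[4.81911907e-03 7.58860714e-03 5.83632643e+01]
[ 8.83241958e-03 -5.60899792e-03 -1.21636735e+02]
```

```bash
python3 -m pendant '[{"translation":[2,3,0],"angular":[0,0,5.8],"hand":0.2},{"translation":[2,3,0],"angular":[0,0,5.8],"hand":0.2},{"translation":[2,3,0],"angular":[0,0,5.8],"hand":0.2},{"translation":[2,3,0],"angular":[0,0,5.8],"hand":0.2},{"translation":[2,3,0],"angular":[0,0,5.8],"hand":0.2},{"translation":[2,3,0],"angular":[0,0,5.8],"hand":0.2},{"translation":[2,3,0],"angular":[0,0,5.8],"hand":0.2},{"translation":[2,3,0],"angular":[0,0,5.8],"hand":0.2},{"translation":[2,3,0],"angular":[0,0,5.8],"hand":0.2},{"translation":[2,3.5,0],"angular":[0,0,6],"hand":0.2},{"translation":[0,0,0],"angular":[0,0,0],"hand":0.2},{"translation":[0,0,0],"angular":[0,0,0],"hand":0.2}]' 15
python3 - <<'E'
from h import *
s=r.read_state();print(s['ee_pos'],np.round(R.from_quat(s['eef_rot']).as_matrix(),3),s['joint_positions'])
im=r.camera("wrist");cv2.imwrite("pics/w1.png",im[:,:,::-1])
print(proj("wrist",[[.4618,-.2605,.078],[.6147,-.2962,.078]],s))
E
```

```text
time: 1.9
ee_pos: [0.4608, -0.2625, 0.2168]
eef_rot: [-0.53, -0.468, 0.53, -0.468]
ft_force: [-0.6, -0.5, -0.8]
width: 0.0524
[ 0.46080124 -0.26254885  0.21679115] [[ 0.     0.992 -0.124]
 [-0.    -0.124 -0.992]
 [-1.     0.     0.   ]] [ 0.80460409  0.14994555 -0.40959655  1.69318691  0.06179614  1.31091336
  0.25938088]
[[280.59865861 197.51168147]
 [430.28844245 213.05626373]]
```

View pics/w1.png

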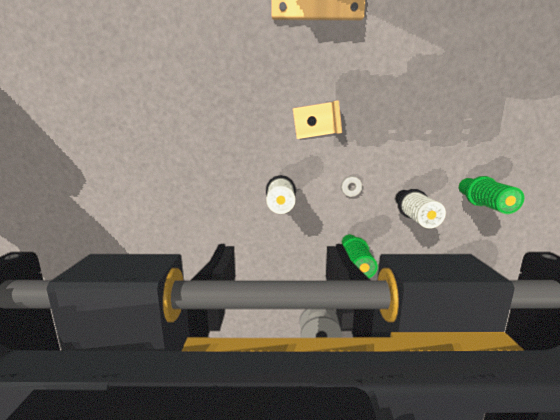

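```bash
python3 - <<'E'
from h import *
s=r.read_state()
for p in((200.5,280.5),(214.5,431.5)): print(onz("wrist",p,.078,s))
E
```

```text
[ 0.46067792 -0.26478962  0.078     ]
[ 0.61522004 -0.29946495  0.078     ]
```

```bash
python3 -m pendant '[{"translation":[0,-0.1,-2],"angular":[0,0,0],"hand":0.2},{"translation":[0,0,-2],"angular":[0,0,0],"hand":0.2},{"translation":[0,0,-2],"angular":[0,0,0],"hand":0.2},{"translation":[0,0,-1.5],"angular":[0,0,0],"hand":0.2},{"translation":[0,0,-0.5],"angular":[0,0,0],"hand":0.2},{"translation":[0,0,0],"angular":[0,0,0],"hand":0.2},{"translation":[0,0,0],"angular":[0,0,0],"hand":0.2}]'
python3 - <<'E'
from h import *
s=r.read_state();print(s['ee_pos'])
im=r.camera("wrist");cv2.imwrite("pics/w2.png",im[:,:,::-1])
print(proj("wrist",[[.4607,-.2648,.078],[.4607,-.2605,.078]],s))
E
```

```text
time: 2.65
ee_pos: [0.4606, -0.2649, 0.1375]
eef_rot: [0.531, 0.467, -0.53, 0.468]
ft_force: [0.5, -0.4, 0.4]
width: 0.0523
[ 0.46060978 -0.26491124  0.13748624]
[[279.89504707 223.61148823]
 [279.19886507 218.38792999]]
```

View pics/w2.png

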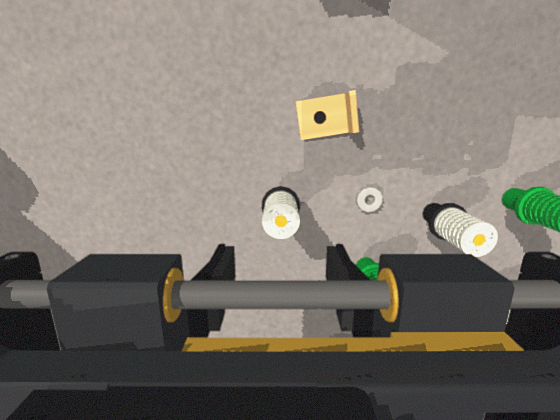

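The wrist view shows the spare's top dot at (280.5, 221.5), which puts it about 2 mm toward +y from the tool. I'll descend and grip.

```bash
python3 -m pendant '[{"translation":[0,0.15,-2],"angular":[0,0,0],"hand":0.2},{"translation":[0,0,-2],"angular":[0,0,0],"hand":0.2},{"translation":[0,0,-2],"angular":[0,0,0],"hand":0.2},{"translation":[0,0,-1.3],"angular":[0,0,0],"hand":0.2},{"translation":[0,0,0],"angular":[0,0,0],"hand":0.2},{"translation":[0,0,0],"angular":[0,0,0],"hand":-1},{"translation":[0,0,0],"angular":[0,0,0],"hand":-1},{"translation":[0,0,0],"angular":[0,0,0],"hand":-1},{"translation":[0,0,0],"angular":[0,0,0],"hand":-1},{"translation":[0,0,0],"angular":[0,0,0],"hand":-1},{"translation":[0,0,0],"angular":[0,0,0],"hand":-1}]' 25
python3 - <<'E'
from h import *
s=r.read_state();print(s['ee_pos'])
im=r.camera("wrist");cv2.imwrite("pics/w3.png",im[:,:,::-1])
print(proj("wrist",[s['ee_pos']+[0,0,.014],s['ee_pos']+[0,0.003,.014]],s))
E
```

```text
time: 3.8
ee_pos: [0.4609, -0.2629, 0.0642]
eef_rot: [0.53, 0.467, -0.53, 0.468]
ft_force: [0.4, -0.0, 5.3]
width: 0.0282
[ 0.46086731 -0.26287875  0.06424231]
[[279.85553379 265.59965174]
 [279.1746418  260.65057864]]
```

View pics/w3.png

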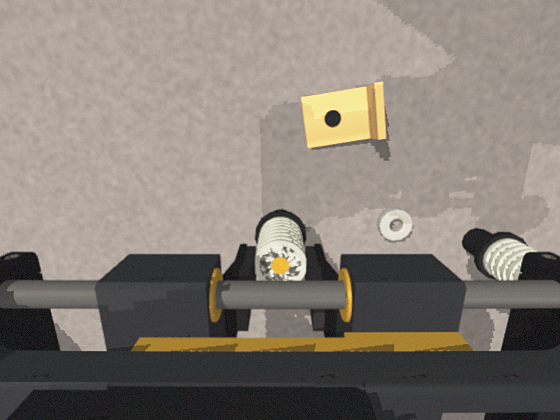

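Head centred in grip (top dot at (280,265), expected 265.6). Lifting, then approaching the rack.

```bash
python3 -m pendant '[{"translation":[0,0,1],"angular":[0,0,0],"hand":-1},{"translation":[0,0,3],"angular":[0,0,0],"hand":-1},{"translation":[0,0,3],"angular":[0,0,0],"hand":-1},{"translation":[1,2,3],"angular":[0,0,0],"hand":-1},{"translation":[1,3,2.5],"angular":[0,0,0],"hand":-1},{"translation":[1.5,3,1],"angular":[0,0,0],"hand":-1},{"translation":[1.5,3,0],"angular":[0,0,0],"hand":-1},{"translation":[1,3,0],"angular":[0,0,0],"hand":-1},{"translation":[0.8,1,0],"angular":[0,0,0],"hand":-1},{"translation":[0,0,0],"angular":[0,0,0],"hand":-1},{"translation":[0,0,0],"angular":[0,0,0],"hand":-1}]'
python3 - <<'E'
from h import *
s=r.read_state();print(s['ee_pos'])
im=r.camera("wrist");cv2.imwrite("pics/w4.png",im[:,:,::-1])
print(proj("wrist",[[.529,-.0425,.055],[.537,.023,.055]],s))
E
```

```text
time: 4.95
ee_pos: [0.528, -0.114, 0.1985]
eef_rot: [-0.53, -0.468, 0.531, -0.467]
ft_force: [-0.7, -0.5, -0.7]
width: 0.0281
[ 0.52796975 -0.11399841  0.19848959]
[[271.88897193 127.78956164]
 [271.08190668  53.63971892]]
```

View pics/w4.png

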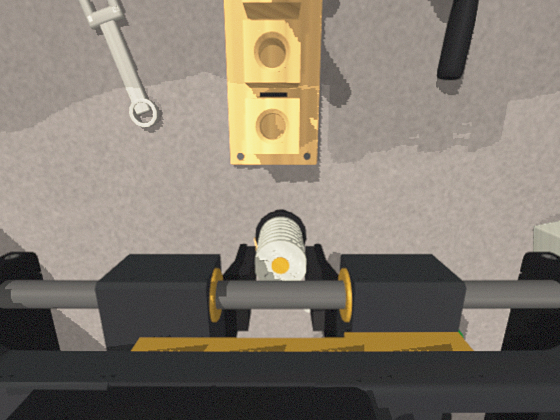

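```bash
python3 - <<'E'
import cv2
im=cv2.imread("pics/w4.png")[20:170,215:335];cv2.imwrite("pics/w4z.png",cv2.resize(im,None,fx=4,fy=4,interpolation=cv2.INTER_CUBIC))
E
```

```text
(no output)
```

View pics/w4z.png

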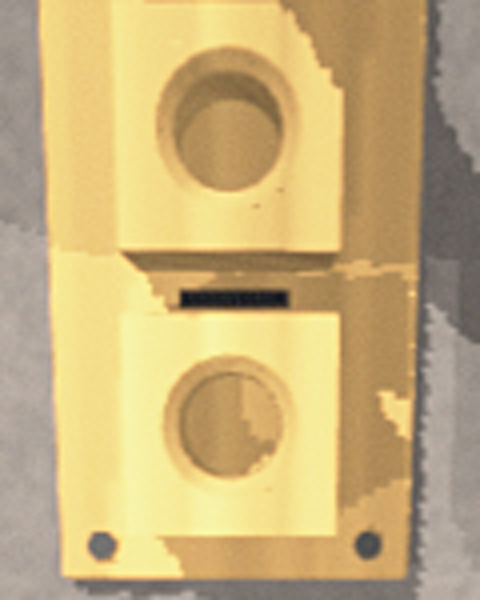

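```bash
python3 - <<'E'
from h import *
s=r.read_state()
a=onz("wrist",(125.5,272.1),.055,s);b=onz("wrist",(50,271.6),.055,s);print(a,b,np.linalg.norm(b-a),np.degrees(np.arctan2(*(b-a)[1::-1])))
E
```

```text
[ 0.52943672 -0.04087268  0.055     ] [0.53789036 0.02545271 0.055     ] 0.06686195404747243 82.73641449028797
```

```bash
python3 -m pendant '[{"translation":[0.2,3,0],"angular":[0,0,0],"hand":-1},{"translation":[0.2,3,0],"angular":[0,0,0],"hand":-1},{"translation":[0.2,3,0],"angular":[0,0,0],"hand":-1},{"translation":[0.2,3,-1],"angular":[0,0,0],"hand":-1},{"translation":[0.15,1.85,-2],"angular":[0,0,0],"hand":-1},{"translation":[0,0,-2],"angular":[0,0,0],"hand":-1},{"translation":[0,0,-1.8],"angular":[0,0,0],"hand":-1},{"translation":[0,0,0],"angular":[0,0,0],"hand":-1},{"translation":[0,0,0],"angular":[0,0,0],"hand":-1}]'
python3 - <<'E'
from h import *
s=r.read_state();print(s['ee_pos'])
for n in("wrist","scene"):
  im=r.camera(n);
  if n=="scene": im=cv2.resize(im[170:310,220:400],None,fx=4,fy=4)
  cv2.imwrite(f"pics/{n}5.png",im[:,:,::-1])
E
```

```text
time: 5.9
ee_pos: [0.538, 0.0245, 0.131]
eef_rot: [-0.531, -0.467, 0.531, -0.467]
ft_force: [0.1, 0.1, -0.9]
width: 0.0278
[0.53795787 0.0245405  0.13102283]
```

View pics/wrist5.png

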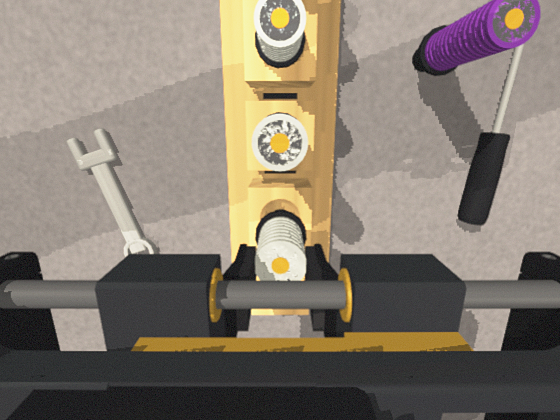

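View pics/scene5.png

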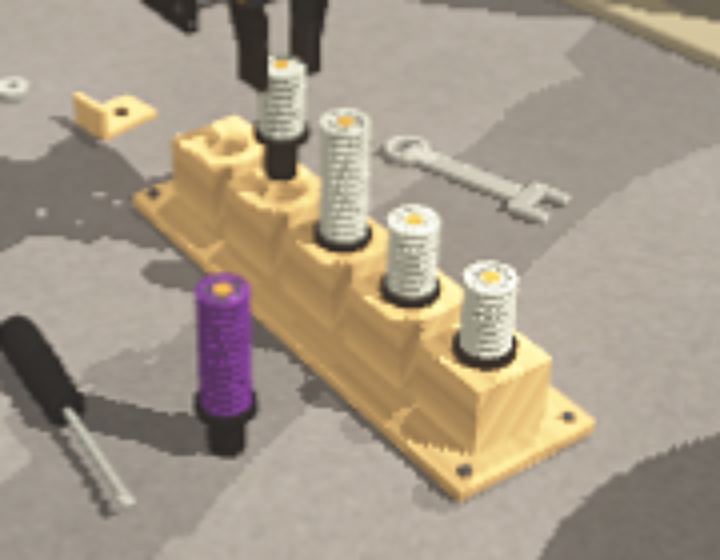

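```bash
python3 - <<'E'
from h import *
s=r.read_state()
a=onz("wrist",(143,279.5),.137,s);b=onz("wrist",(18,280.5),.105,s);print(a,b,b-a)
u=np.array([.126,.992,0]);print(a-.066*u,b-.132*u)
E
```

```text
[0.5466545  0.09012098 0.137     ] [0.55563487 0.15632104 0.105     ] [ 0.00898037  0.06620006 -0.032     ]
[0.5383385  0.02464898 0.137     ] [0.53900287 0.02537704 0.105     ]
```

All wrist-based estimates agree with the pocket at (0.538, 0.0247), so I'm lowering the head in.

```bash
python3 -m pendant '[{"translation":[0.03,0.02,-1],"angular":[0,0,0],"hand":-1},{"translation":[0,0,-0.5],"angular":[0,0,0],"hand":-1},{"translation":[0,0,-0.5],"angular":[0,0,0],"hand":-1},{"translation":[0,0,-0.5],"angular":[0,0,0],"hand":-1},{"translation":[0,0,-0.5],"angular":[0,0,0],"hand":-1},{"translation":[0,0,-0.3],"angular":[0,0,0],"hand":-1},{"translation":[0,0,0],"angular":[0,0,0],"hand":-1}]'

```

```text
time: 6.7
ee_pos: [0.5379, 0.026, 0.0971]
eef_rot: [-0.53, -0.468, 0.53, -0.468]
ft_force: [1.4, -0.2, -1.6]
width: 0.0279
```

```bash
python3 -m pendant '[{"translation":[0,0,-0.3],"angular":[0,0,0],"hand":-1},{"translation":[0,0,-0.25],"angular":[0,0,0],"hand":-1},{"translation":[0,0,0],"angular":[0,0,0],"hand":-1},{"translation":[0,0,0],"angular":[0,0,0],"hand":-1}]'
python3 - <<'E'
from h import *
s=r.read_state();print(s['ee_pos'],s['ft_force'])
im=r.camera("scene");cv2.imwrite("pics/s6.png",cv2.resize(im[170:310,220:400],None,fx=4,fy=4)[:,:,::-1])
E
```

```text
time: 7.1
ee_pos: [0.5382, 0.026, 0.0922]
eef_rot: [0.53, 0.468, -0.53, 0.468]
ft_force: [-1.0, 0.3, -1.1]
width: 0.028
[0.53823395 0.02603803 0.0921809 ] [-0.95687886  0.33230801 -1.09503654]
```

View pics/s6.png

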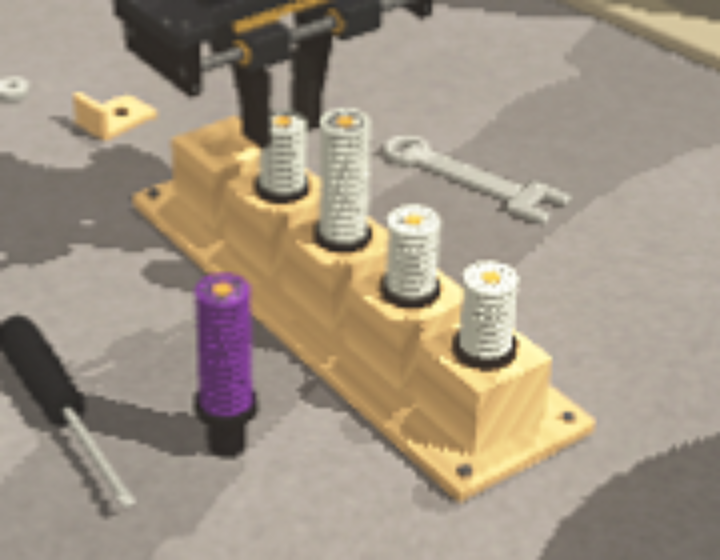

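Essentially seated, about 1 mm high. I'll press lightly, release to 56 mm and rise.

```bash
python3 -m pendant '[{"translation":[0,0,-0.15],"angular":[0,0,0],"hand":-1},{"translation":[0,0,0],"angular":[0,0,0],"hand":-1},{"translation":[0,0,0],"angular":[0,0,0],"hand":-1}]'
python3 -m pendant '[{"translation":[0,0,0],"angular":[0,0,0],"hand":0.25},{"translation":[0,0,0],"angular":[0,0,0],"hand":0.25},{"translation":[0,0,0],"angular":[0,0,0],"hand":0.25},{"translation":[0,0,0],"angular":[0,0,0],"hand":0.25},{"translation":[0,0,2],"angular":[0,0,0],"hand":0.25},{"translation":[0,0,3],"angular":[0,0,0],"hand":0.25},{"translation":[0,0,3],"angular":[0,0,0],"hand":0.25},{"translation":[0,0,3],"angular":[0,0,0],"hand":0.25}]'
python3 - <<'E'
from h import *
im=r.camera("scene");cv2.imwrite("pics/s7.png",cv2.resize(im[170:310,220:400],None,fx=4,fy=4)[:,:,::-1])
s=r.read_state();print(s['ee_pos'])
im=r.camera("wrist");cv2.imwrite("pics/w7.png",im[:,:,::-1])
E
```

```text
time: 7.45
ee_pos: [0.5386, 0.0258, 0.0913]
eef_rot: [0.53, 0.467, -0.53, 0.468]
ft_force: [-1.6, -1.9, 6.1]
width: 0.0278
time: 8.25
ee_pos: [0.5381, 0.0262, 0.2018]
eef_rot: [0.53, 0.468, -0.53, 0.468]
ft_force: [-0.4, 0.1, -0.1]
width: 0.0545
[0.54022876 0.02657008 0.20689912]
```

View pics/s7.png

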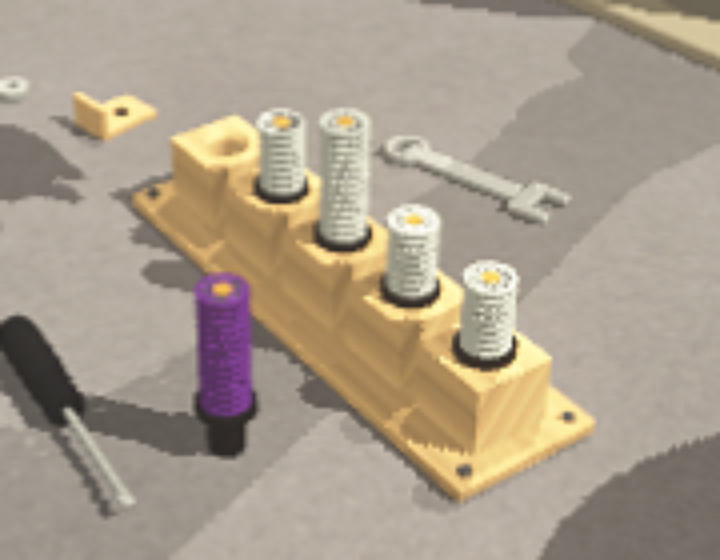

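View pics/w7.png

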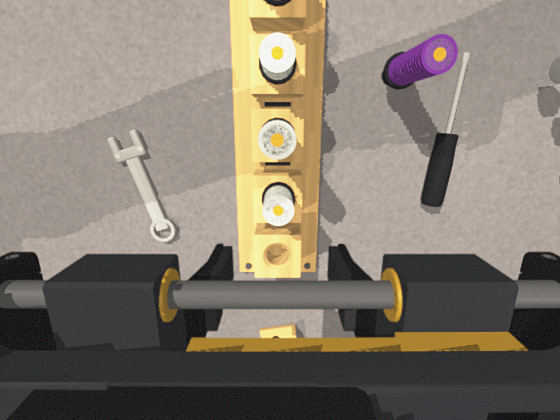

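```bash
python3 -m pendant '[{"translation":[0.9,-4,0],"angular":[0,0,0],"hand":0.25},{"translation":[0.9,-4,0],"angular":[0,0,0],"hand":0.25},{"translation":[0.9,-4,0],"angular":[0,0,0],"hand":0.25},{"translation":[0.9,-4,0],"angular":[0,0,0],"hand":0.25},{"translation":[1,-4,0],"angular":[0,0,0],"hand":0.25},{"translation":[1,-4,0],"angular":[0,0,0],"hand":0.25},{"translation":[1,-4,-1],"angular":[0,0,0],"hand":0.25},{"translation":[1,-4.4,-2],"angular":[0,0,0],"hand":0.25},{"translation":[0,0,-2],"angular":[0,0,0],"hand":0.25},{"translation":[0,0,-1.5],"angular":[0,0,0],"hand":0.25},{"translation":[0,0,0],"angular":[0,0,0],"hand":0.25},{"translation":[0,0,0],"angular":[0,0,0],"hand":0.25}]'
python3 - <<'E'
from h import *
s=r.read_state();print(s['ee_pos'],s['joint_positions'])
im=r.camera("wrist");cv2.imwrite("pics/w8.png",im[:,:,::-1])
print(proj("wrist",[.615,-.298,.078],s))
E
```

```text
time: 9.55
ee_pos: [0.6147, -0.2964, 0.1361]
eef_rot: [0.53, 0.468, -0.53, 0.468]
ft_force: [-0.2, -1.3, 0.6]
width: 0.0543
[ 0.61465161 -0.29643082  0.13612153] [ 0.67987738  0.54292584 -0.42749787  1.3728163   0.22529483  1.27369702
  0.11770877]
[[280.54970056 226.23667299]]
```

View pics/w8.png

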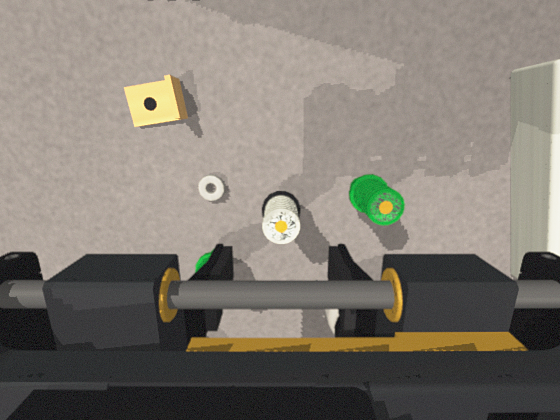

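```bash
python3 -m pendant '[{"translation":[0.05,-0.15,-2],"angular":[0,0,0],"hand":0.25},{"translation":[0,0,-2],"angular":[0,0,0],"hand":0.25},{"translation":[0,0,-2],"angular":[0,0,0],"hand":0.25},{"translation":[0,0,-1.2],"angular":[0,0,0],"hand":0.25},{"translation":[0,0,0],"angular":[0,0,0],"hand":0.25},{"translation":[0,0,0],"angular":[0,0,0],"hand":-1},{"translation":[0,0,0],"angular":[0,0,0],"hand":-1},{"translation":[0,0,0],"angular":[0,0,0],"hand":-1},{"translation":[0,0,0],"angular":[0,0,0],"hand":-1},{"translation":[0,0,0],"angular":[0,0,0],"hand":-1},{"translation":[0,0,0],"angular":[0,0,0],"hand":-1}]' 25
python3 - <<'E'
from h import *
s=r.read_state();print(s['ee_pos'])
im=r.camera("wrist");cv2.imwrite("pics/w9.png",im[:,:,::-1])
E
```

```text
time: 10.7
ee_pos: [0.615, -0.2996, 0.0642]
eef_rot: [0.53, 0.467, -0.53, 0.468]
ft_force: [0.4, 1.1, 4.1]
width: 0.028
[ 0.61502631 -0.29963821  0.0642356 ]
```

View pics/w9.png

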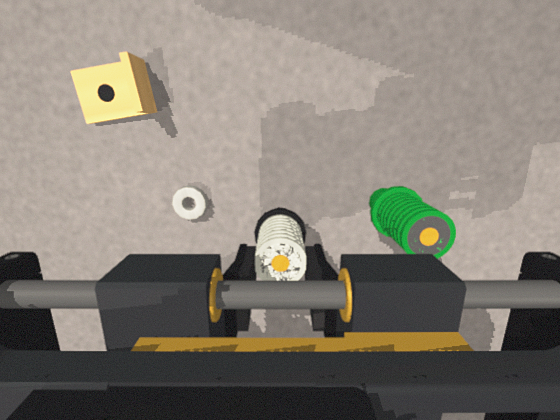

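Gripped, with the head sitting about 1.5 mm toward +y of the tool (dot at row 263, against 265.6). I'll allow for that at the pocket.

```bash
python3 -m pendant '[{"translation":[0,0,1],"angular":[0,0,0],"hand":-1},{"translation":[0,0,3],"angular":[0,0,0],"hand":-1},{"translation":[0,0,3],"angular":[0,0,0],"hand":-1},{"translation":[0,0,3],"angular":[0,0,0],"hand":-1},{"translation":[-1,3,2],"angular":[0,0,0],"hand":-1},{"translation":[-1,3,0],"angular":[0,0,0],"hand":-1},{"translation":[-1,3,0],"angular":[0,0,0],"hand":-1},{"translation":[-1,3,0],"angular":[0,0,0],"hand":-1},{"translation":[-1,3,0],"angular":[0,0,0],"hand":-1},{"translation":[-1,3,0],"angular":[0,0,0],"hand":-1},{"translation":[-1,3,0],"angular":[0,0,0],"hand":-1},{"translation":[-1,3,0],"angular":[0,0,0],"hand":-1},{"translation":[-0.5,1.8,-2],"angular":[0,0,0],"hand":-1},{"translation":[0,0,-2],"angular":[0,0,0],"hand":-1},{"translation":[0,0,-1.3],"angular":[0,0,0],"hand":-1},{"translation":[0,0,0],"angular":[0,0,0],"hand":-1},{"translation":[0,0,0],"angular":[0,0,0],"hand":-1}]'
python3 - <<'E'
from h import *
s=r.read_state();print(s['ee_pos'])
im=r.camera("wrist");cv2.imwrite("pics/w10.png",im[:,:,::-1])
u=np.array([.126,.992,0])
print(proj("wrist",[np.array([.5297,-.0403,.105])+.066*u,np.array([.5297,-.0403,.137])+.132*u],s))
E
```

```text
time: 12.45
ee_pos: [0.53, -0.042, 0.1311]
eef_rot: [0.531, 0.468, -0.53, 0.468]
ft_force: [0.6, -0.1, -0.3]
width: 0.0276
[ 0.52998838 -0.04196485  0.13113625]
[[279.12118004 136.40158668]
 [278.93887378  -8.52358246]]
```

View pics/w10.png

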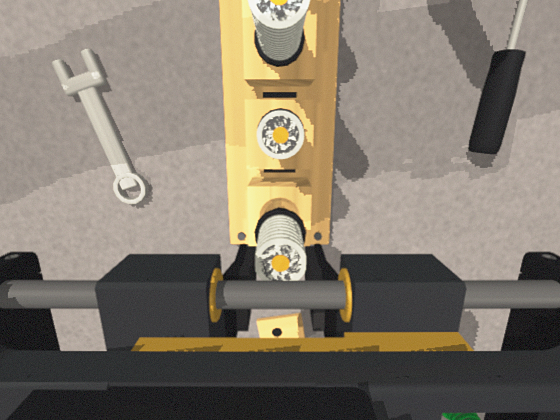

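```bash
python3 -m pendant '[{"translation":[0.03,0.05,-1],"angular":[0,0,0],"hand":-1},{"translation":[0,0,-0.5],"angular":[0,0,0],"hand":-1},{"translation":[0,0,-0.5],"angular":[0,0,0],"hand":-1},{"translation":[0,0,-0.5],"angular":[0,0,0],"hand":-1},{"translation":[0,0,-0.5],"angular":[0,0,0],"hand":-1},{"translation":[0,0,-0.4],"angular":[0,0,0],"hand":-1},{"translation":[0,0,0],"angular":[0,0,0],"hand":-1}]'
python3 -m pendant '[{"translation":[0,0,-0.3],"angular":[0,0,0],"hand":-1},{"translation":[0,0,-0.2],"angular":[0,0,0],"hand":-1},{"translation":[0,0,-0.15],"angular":[0,0,0],"hand":-1},{"translation":[0,0,0],"angular":[0,0,0],"hand":-1},{"translation":[0,0,0],"angular":[0,0,0],"hand":-1}]'
```

```text
time: 13.2
ee_pos: [0.5297, -0.041, 0.096]
eef_rot: [-0.53, -0.468, 0.531, -0.467]
ft_force: [-0.3, -0.6, -1.8]
width: 0.0278
time: 13.7
ee_pos: [0.5303, -0.0412, 0.0912]
eef_rot: [-0.53, -0.467, 0.53, -0.468]
ft_force: [-5.1, -0.6, 9.7]
width: 0.0278
```

```bash
python3 -m pendant '[{"translation":[0,0,0],"angular":[0,0,0],"hand":0.25},{"translation":[0,0,0],"angular":[0,0,0],"hand":0.25},{"translation":[0,0,0],"angular":[0,0,0],"hand":0.25},{"translation":[0,0,0],"angular":[0,0,0],"hand":0.25},{"translation":[0,0,2],"angular":[0,0,0],"hand":0.25},{"translation":[0,0,3],"angular":[0,0,0],"hand":0.25},{"translation":[0,0,3],"angular":[0,0,0],"hand":0.25},{"translation":[0,0,3],"angular":[0,0,0],"hand":0.25},{"translation":[0.4,3,0],"angular":[0,0,0],"hand":0.25},{"translation":[0.4,3,0],"angular":[0,0,0],"hand":0.25},{"translation":[0.4,3,0],"angular":[0,0,0],"hand":0.25},{"translation":[0.4,3,0],"angular":[0,0,0],"hand":0.25},{"translation":[0.1,1.1,0],"angular":[0,0,0],"hand":0.25},{"translation":[0,0,0],"angular":[0,0,0],"hand":0.25},{"translation":[0,0,0],"angular":[0,0,0],"hand":0.25}]'
python3 - <<'E'
from h import *
im=r.camera("scene");cv2.imwrite("pics/s11.png",cv2.resize(im[170:310,220:400],None,fx=4,fy=4)[:,:,::-1])
s=r.read_state();print(s['ee_pos'])
im=r.camera("wrist");cv2.imwrite("pics/w11.png",im[:,:,::-1])
print(proj("wrist",[.5465,.0905,.137],s))
E
```

```text
time: 15.2
ee_pos: [0.5471, 0.0887, 0.1999]
eef_rot: [-0.53, -0.467, 0.531, -0.468]
ft_force: [-0.4, 0.6, 0.5]
width: 0.0545
[0.54717374 0.08825055 0.19999426]
[[278.67581198 219.75372692]]
```

View pics/s11.png

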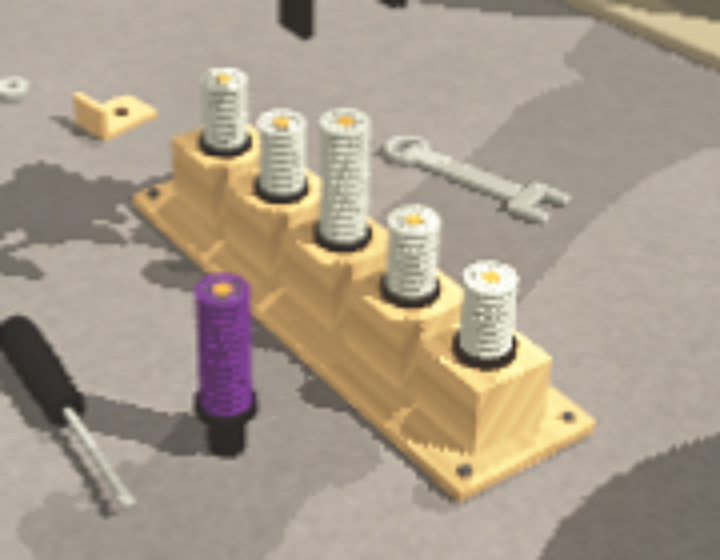

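View pics/w11.png

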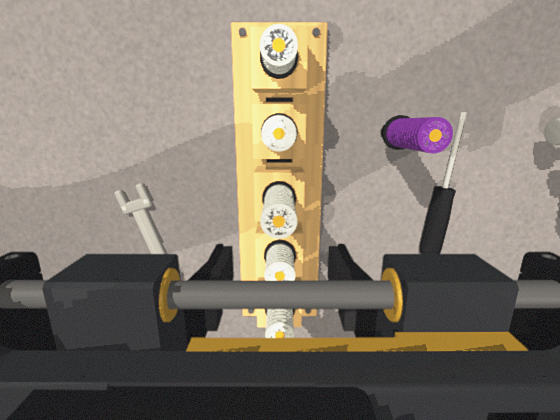

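Both spares look seated, level with the other heads. Now for the long head, whose dot is at (279,221).

```bash
python3 -m pendant '[{"translation":[0,0.1,-2],"angular":[0,0,0],"hand":0.25},{"translation":[0,0,-2],"angular":[0,0,0],"hand":0.25},{"translation":[0,0,-2],"angular":[0,0,0],"hand":0.25},{"translation":[0,0,-2],"angular":[0,0,0],"hand":0.25},{"translation":[0,0,-1.5],"angular":[0,0,0],"hand":0.25},{"translation":[0,0,-0.5],"angular":[0,0,0],"hand":0.25},{"translation":[0,0,0],"angular":[0,0,0],"hand":0.25},{"translation":[0,0,0],"angular":[0,0,0],"hand":-1},{"translation":[0,0,0],"angular":[0,0,0],"hand":-1},{"translation":[0,0,0],"angular":[0,0,0],"hand":-1},{"translation":[0,0,0],"angular":[0,0,0],"hand":-1},{"translation":[0,0,0],"angular":[0,0,0],"hand":-1},{"translation":[0,0,0],"angular":[0,0,0],"hand":-1},{"translation":[0,0,0],"angular":[0,0,0],"hand":-1}]' 45
python3 -m pendant '[{"translation":[0,0,0.5],"angular":[0,0,0],"hand":-1},{"translation":[0,0,1],"angular":[0,0,0],"hand":-1},{"translation":[0,0,1.5],"angular":[0,0,0],"hand":-1},{"translation":[0,0,2],"angular":[0,0,0],"hand":-1},{"translation":[0,0,3],"angular":[0,0,0],"hand":-1},{"translation":[0,0,3],"angular":[0,0,0],"hand":-1},{"translation":[0,0,3],"angular":[0,0,0],"hand":-1},{"translation":[0,0,3],"angular":[0,0,0],"hand":-1},{"translation":[0,0,3],"angular":[0,0,0],"hand":-1},{"translation":[0,0,0],"angular":[0,0,0],"hand":-1}]'
python3 - <<'E'
from h import *
s=r.read_state();print(s['ee_pos'],s['joint_positions'])
im=r.camera("scene");cv2.imwrite("pics/s12.png",im[:,:,::-1])
E
```

```text
time: 16.7
ee_pos: [0.5472, 0.0911, 0.1005]
eef_rot: [0.53, 0.468, -0.53, 0.468]
ft_force: [-0.7, -0.6, 3.2]
width: 0.0281
time: 17.7
ee_pos: [0.5484, 0.0919, 0.3056]
eef_rot: [0.532, 0.466, -0.528, 0.469]
ft_force: [1.3, -0.1, -1.7]
width: 0.0279
[0.54842604 0.09189814 0.30562947] [ 0.33237074  0.20026334 -0.67535735  1.47853309  0.12652374  1.49917746
 -0.46612872]
```

View pics/s12.png

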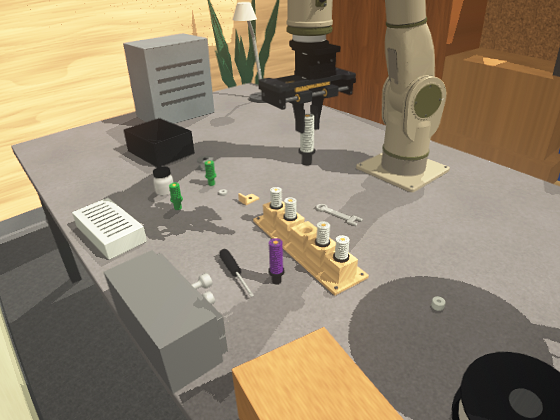

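```bash
python3 -m pendant '[{"translation":[1,0.2,2],"angular":[0.6,-4,0],"hand":-1},{"translation":[1,0.2,2],"angular":[0.8,-5,0],"hand":-1},{"translation":[1,0.2,2],"angular":[0.8,-5,0],"hand":-1},{"translation":[1,0.2,2],"angular":[0.8,-5,0],"hand":-1},{"translation":[1,0.2,2],"angular":[0.8,-5,0],"hand":-1},{"translation":[1,0.2,2],"angular":[0.8,-5,0],"hand":-1},{"translation":[1,0.2,2],"angular":[0.8,-5,0],"hand":-1},{"translation":[1,0.2,2],"angular":[0.8,-5,0],"hand":-1},{"translation":[0,0,0],"angular":[0,0,0],"hand":-1},{"translation":[0,0,0],"angular":[0,0,0],"hand":-1}]'
python3 - <<'E'
from h import *
s=r.read_state();print(R.from_quat(s['eef_rot']).as_matrix()[:,0],s['joint_positions'])
E
```

```text
time: 18.75
ee_pos: [0.6261, 0.1068, 0.4588]
eef_rot: [0.7, 0.313, -0.299, 0.568]
ft_force: [-0.4, -0.6, -2.7]
width: 0.0284
[ 0.62518582  0.09888952 -0.77418573] [ 0.44393828 -0.1842515  -0.60748     1.65264951 -0.1003561   0.95504864
 -0.2897573 ]
```

```bash
python3 -m pendant '[{"translation":[1,0.2,1],"angular":[0.8,-5,0],"hand":-1},{"translation":[1,0.2,1],"angular":[0.8,-5,0],"hand":-1},{"translation":[1,0.2,1],"angular":[0.8,-5,0],"hand":-1},{"translation":[1,0.2,1],"angular":[0.8,-5,0],"hand":-1},{"translation":[1,0.2,1],"angular":[0.8,-5,0],"hand":-1},{"translation":[1,0.2,1],"angular":[0.8,-5,0],"hand":-1},{"translation":[0,0,0],"angular":[0,0,0],"hand":-1},{"translation":[0,0,0],"angular":[0,0,0],"hand":-1}]'
python3 - <<'E'
from h import *
s=r.read_state();print(R.from_quat(s['eef_rot']).as_matrix()[:,0],s['joint_positions'])
E
```

```text
time: 19.55
ee_pos: [0.6868, 0.1194, 0.5179]
eef_rot: [0.776, 0.169, -0.095, 0.6]
ft_force: [0.1, -0.1, -2.4]
width: 0.0281
[ 0.92500009  0.14846586 -0.34976096] [ 0.3683975  -0.29906687 -0.53084634  1.92851656 -0.26242432  0.26229143
 -0.16531829]
```

```bash
python3 -m pendant '[{"translation":[2,0.3,1.5],"angular":[0,0,0],"hand":-1},{"translation":[2,0.3,1.5],"angular":[0,0,0],"hand":-1},{"translation":[2,0.3,1.5],"angular":[0.6,-4,0],"hand":-1},{"translation":[2,0.3,1.5],"angular":[0.6,-4,0],"hand":-1},{"translation":[1,0.2,1],"angular":[0.6,-4,0],"hand":-1},{"translation":[1,0.2,1],"angular":[0.6,-4,0],"hand":-1},{"translation":[0,0,0],"angular":[0.6,-4,0],"hand":-1},{"translation":[0,0,0],"angular":[0,0,0],"hand":-1},{"translation":[0,0,0],"angular":[0,0,0],"hand":-1},{"translation":[0,0,0],"angular":[0,0,0],"hand":-1}]'
python3 - <<'E'
from h import *
s=r.read_state();print(R.from_quat(s['eef_rot']).as_matrix()[:,0],s['joint_positions'],s['joint_vel'])
for n in("scene","wrist"):
  im=r.camera(n);cv2.imwrite(f"pics/{n}13.png",im[:,:,::-1])
E
```

```text
time: 20.55
ee_pos: [0.7716, 0.1208, 0.5839]
eef_rot: [0.79, 0.106, -0.036, 0.603]
ft_force: [0.6, -0.9, -1.6]
width: 0.0283
[ 0.97507169  0.124354   -0.18376964] [ 0.50538867 -0.12671706 -0.70711825  1.78158032  0.62131333  0.09345102
 -0.99150531] [ 0.00101743 -0.00346222 -0.0011865   0.00307459  0.02469588 -0.00627373
 -0.02492778]
```

View pics/scene13.png

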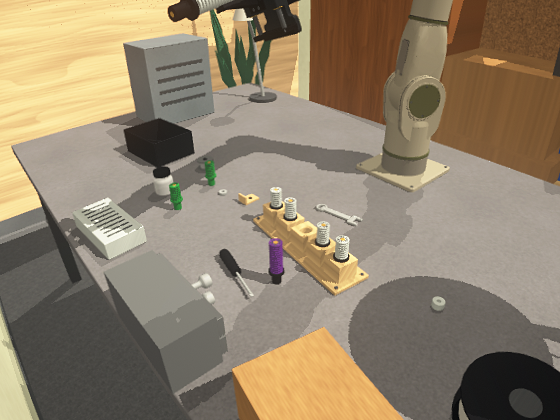

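View pics/wrist13.png

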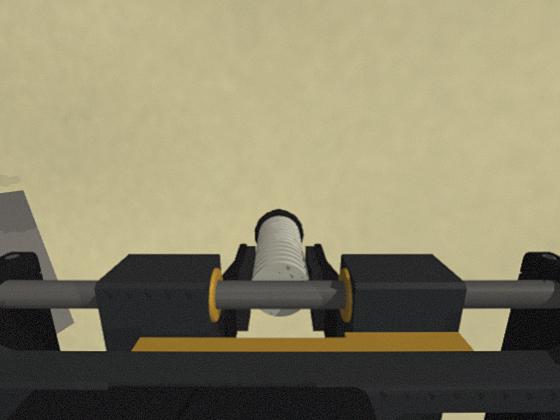

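```bash
python3 -m pendant '[{"translation":[0,0,2],"angular":[0,0,0],"hand":-1},{"translation":[0,0,2],"angular":[0,0,0],"hand":-1},{"translation":[0,0,2],"angular":[0,0,0],"hand":-1},{"translation":[0,0,2],"angular":[0,0,0],"hand":-1},{"translation":[0,0,2],"angular":[0,0,0],"hand":-1},{"translation":[0,0,0],"angular":[0,0,0],"hand":-1},{"translation":[0,0,0],"angular":[0,0,0],"hand":-1}]'
python3 - <<'E'
from h import *
s=r.read_state();print(R.from_quat(s['eef_rot']).as_matrix()[:,0],s['joint_positions'])
E
```

```text
time: 21.35
ee_pos: [0.7715, 0.1209, 0.683]
eef_rot: [0.79, 0.106, -0.035, 0.603]
ft_force: [0.0, 0.1, -3.4]
width: 0.0278
[ 0.9749744   0.12479542 -0.18398648] [ 0.17942626 -0.12253788 -0.40752931  1.59314064  0.30623235  0.29347903
 -0.63781326]
```

q6 now has room to pitch the last ~10.5°.

```bash
python3 -m pendant '[{"translation":[0,0,0.5],"angular":[0.3,-2.5,0],"hand":-1},{"translation":[0,0,0.5],"angular":[0.3,-2.5,0],"hand":-1},{"translation":[0,0,0.5],"angular":[0.3,-2.5,0],"hand":-1},{"translation":[0,0,0.5],"angular":[0.3,-2.5,0],"hand":-1},{"translation":[0,0,0],"angular":[0,0,0],"hand":-1},{"translation":[0,0,0],"angular":[0,0,0],"hand":-1},{"translation":[0,0,0],"angular":[0,0,0],"hand":-1}]'
python3 - <<'E'
from h import *
s=r.read_state();print(R.from_quat(s['eef_rot']).as_matrix()[:,0],s['joint_positions'])
E
```

```text
time: 22.05
ee_pos: [0.7719, 0.119, 0.7007]
eef_rot: [0.796, 0.059, 0.022, 0.602]
ft_force: [-0.6, 0.5, -2.4]
width: 0.0279
[ 0.99196607  0.12103611 -0.03679095] [ 0.40622232 -0.14564286 -0.60091117  1.67149331  0.80959719  0.08985773
 -1.16957514]
```

```bash
python3 -m pendant '[{"translation":[0,0,0],"angular":[0,0,0],"hand":-1},{"translation":[0,0,0],"angular":[0,0,0],"hand":-1},{"translation":[0,0,0],"angular":[0,0,0],"hand":-1},{"translation":[0,0,0],"angular":[0,0,0],"hand":-1},{"translation":[0,0,0],"angular":[0,0,0],"hand":-1}]'
python3 - <<'E'
from h import *
s=r.read_state();print(R.from_quat(s['eef_rot']).as_matrix()[:,0],np.abs(s['joint_vel']).max())
ims=[r.camera(n) for n in("wrist","scene","top")]
cv2.imwrite("pics/w14.png",np.hstack([ims[0][:,:,::-1]]))
cv2.imwrite("pics/s14.png",ims[1][:,:,::-1]);cv2.imwrite("pics/t14.png",ims[2][:,:,::-1])
T=R.from_quat(s['eef_rot']).as_matrix();t0=s['ee_pos']
for l in (0,28,34,110): print(l,proj("wrist",t0+T[:,0]*(.006+(66-l)/1000),s))
E
```

```text
time: 22.55
ee_pos: [0.7719, 0.1186, 0.7013]
eef_rot: [0.796, 0.059, 0.022, 0.602]
ft_force: [0.2, 0.8, -2.7]
width: 0.0281
[ 0.9920871   0.12033834 -0.03580315] 0.0025831810540267986
0 [[278.66484299 219.76336625]]
28 [[278.50167556 231.29804796]]
34 [[278.4615073  234.13803432]]
110 [[277.67936398 289.46892769]]
```

View pics/w14.png

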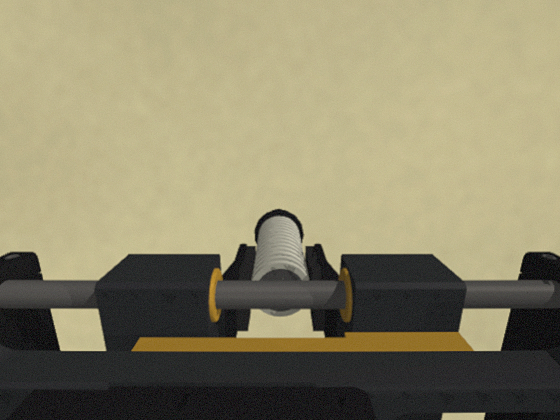

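View pics/s14.png

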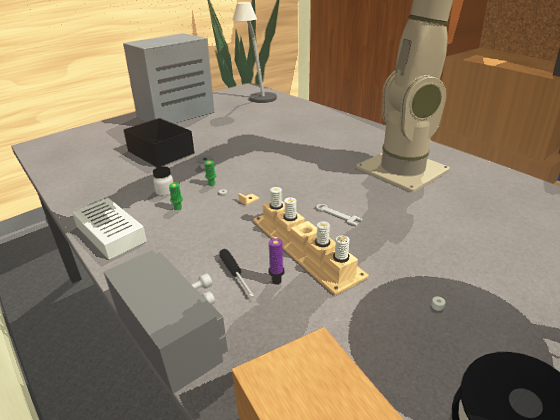

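View pics/t14.png

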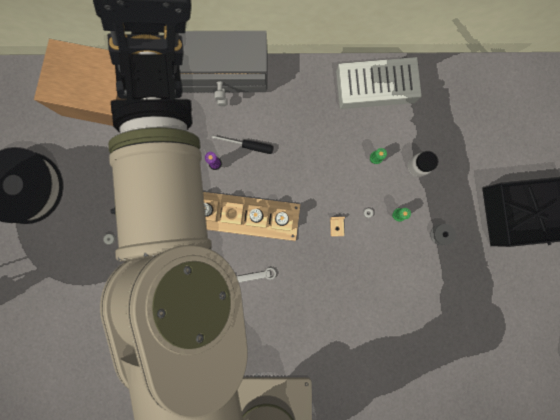

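```bash
python3 -c "
from bench import r
print(r.close_job())"
```

```text
the job is handed in; nothing more can be done
None
```

The job is done and handed in at about 23 s of the 67 s allowed. Both spare print heads are in the two empty pockets. The long head is out of its pocket and held still on its side in the gripper.

- **Spare heads:** I set each one down with a light press (6–10 N). The tool stopped at 91 mm, which is the height for a fully seated head. In the scene picture their collars sit on the blocks, level with the heads that were already there.
- **Long head:** It is gripped at 45 N with its middle about 0.70 m above the bench. The tool is about 2° below level. In the wrist picture the head still lines up with the tool. Joint speeds were close to zero at the last reading.
- **Everything else:** The purple and green look-alikes and the other bench items look unmoved in the last pictures. The arm hides part of the top view, so I judged the rack and its left side mainly from the scene camera.
- **What disagreed or couldn't be seen:** The top and wrist cameras differed by 2–4 mm on the spare heads' positions. I went by the wrist camera and corrected at each pick-up and pocket. At the end the long head was out of the scene camera's view, so its level angle comes from the tool pose and the wrist picture only.

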